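# Wedge the rocking bench scale

## Robot

A 6-joint arm with a two-finger parallel gripper is mounted at the origin on a cart in front of the work surface, level with it; the furniture and walls round the work are solid. World frame = base frame: x ahead of the robot, y to its left, z up, the work surface at z = 0. Lengths are in m, angles in rad, forces in N, time in s.
With the tool pointing down it reaches from about 0.375 to 0.975 m from the base axis. Payload 3.8 kg.
Tool frame: the origin (TCP) lies at the very end of the fingers, on their centre line; the grasp point (between the pads) lies arm.grip_point_offset behind it (arm.grip_point_offset is the distance from the TCP to the grasp point, in m); z points along the fingers, x is the direction in which the jaws open and shut, and the axes are right-handed (so a half turn about z gives the same grasp; the last joint's range is limited). The gripper opens to 88 mm and grips with 3 to 60 N. Pads are 18 mm wide; open, the fingers measure 123 mm over their backs; the gripper's body (75 mm by 187 mm) begins 45 mm behind the grasp point.
Start: joints at [1.181, 0.264, 1.604, -0, 1.274, -0.037], TCP at [0.233, 0.633, 0.239] pointing down, gripper open.
Joint ranges: [-2.63, 2.63], [-0.94, 2.18], [0.31, 2.57], [-1.31, 4.45], [0, 2.66], [-2.55, 2.55]. Speed limits (rad/s): [2.57, 2.57, 3.14, 3.14, 3.14, 3.14].

## Interface

Orientations are given as [roll, pitch, yaw] about the fixed x, y, z axes, in that order (R = Rz(yaw) Ry(pitch) Rx(roll)).
In Python, from workcell import arm, optics gives the robot as it stands.
- The arm moves only by the tool step_arm, never from a script. Its argument "commands" is text: rows parted by semicolons, each of 5 numbers parted by spaces: the shift along the tool's x, y, z in mm, then the turn about the tool's z in rad, then the opening, from 0 (shut) to 1 (fully open). In form: tx ty tz yaw fingers; .... A call has 1 to 12 rows; each row shifts and turns the commanded pose from where the row before left it, along the tool's axes as they then stand; what a row does not reach is not made up. A row lasts 1/8 s, in which the tool goes at most 62.5 mm and 10.7 degrees, less where a joint would pass 70% of its speed; a pose out of reach is approached as far as the arm can. A call with a gripper value outside its range is refused whole. The fingers move at their own pace and stop on an object; "grip_force" is the grip in N (left out, the last holds). Time passes only in rows, so rows that do not move let the fingers close. It gives the time, the measured TCP pose, the force and the opening at its end, in the units of the state.
- arm.state(): the state, without advancing time (a new reading comes with each control period).
- optics.snapshot(name): name is "side" or "top" or "wrist"; returns a dict with "img" (480x640x3 uint8, red, green, blue), "fx", "fy", "cx", "cy" (pixels), "world_to_cam" (4x4, takes a point from world to camera coordinates). Camera axes: x right, y down, z forward; pixel columns grow to the right and rows downward; lengths in m; the calibration is good to about 2 mm. A picture is of the moment at which its call begins. There is no depth.
- arm.sign_off(): hands the job in, once; it reports no verdict.
The state is a dict: "clock": time; "joints": joint angles; "joint_velocities": joint speeds; "effort": joint torques, N m; "ee_pos": TCP position; "ee_rot": TCP orientation; "contact_force": force on the tool from outside, world axes, zero at the start; "moment": the same for the moment, N m; "finger_gap": finger opening in m.
Only numpy, scipy, OpenCV 4.12 (cv2) and the standard library are available. Lean on these libraries where they do the work, as an engineer would, in place of code of your own. Each camera call takes 0.05 s, during which the arm holds its last target.

## Task

The bench scale rocks because its front-left foot is seized too short. Without picking anything up, push the orange wedge, thin end first, under that foot until the scale no longer rocks, but not so far that it jacks the scale out of level, and do not shove the scale or the other things about. Finish with the fingertips holding a firm press on the housing corner right above that foot, the wedge let go and the scale standing still and level under the press.

Things in the scene. Friction and masses are not known exactly. Their poses are not given: they have to be found in the camera images.
- scale: Low bench scale, about 2 kg, loose. Light grey housing 210 (x) x 190 (y) mm, from 16 to 44 mm above the bench; steel pan on top to 50.5 mm; control strip along the front. Four black dome feet, 22 mm wide, at x = +-85, y = +-72 mm; level on three of them. Origin at bench level under its centre; x points to its back, y to its left, z up.
- press_corner (a point): On the plain housing top straight above the short front-left foot, 44 mm above the bench, 20 mm from the front edge, 23 mm from the left edge. Unwedged, a press of 3 N or more here tips the scale by 0.03 to 0.085 rad, until the foot meets the bench; let go, it tips back. Press here.
- foot_collar (a point): On the axis of the short front-left foot (scale x = -85, y = +72 mm) at the housing's underside, 16 mm above the bench. The dome's lowest point hangs 3.5 to 9 mm above the bench; this differs each time and the foot cannot be turned. Axes as the scale's.
- wedge: Loose orange plastic wedge with fine cross ribs, lying flat: 120 mm long (x), 40 mm wide (y), 40 g. Thickness grows evenly from 2 mm at the thin end (+x) to 14 mm at the square thick end (-x). Origin at the centre of its underside. Starts in front of the scale, thin end 15 to 45 mm short of the foot, up to 35 mm to one side, turned up to 0.25 rad from the scale's x.
- wedge_mid (a point): Centre of the wedge, 4 mm above the bench; axes as the wedge's. The wedge slides under less than 0.5 N and stays where it is left. It meets the foot when the foot's axis is 15 to 70 mm behind its thin end; from there each 10 mm of travel lifts the foot 1 mm and the push rises to several newtons.
- specimen_3: Green mounted specimen, disc 38 mm across, 22 mm high, to the left of the wedge. Leave alone. Origin under its centre.
- specimen_5: Cream mounted specimen, disc 34 mm across, 16 mm high, to the left of the wedge. Leave alone. Origin under its centre.
- marker_red: Marker with red cap, 135 mm long, 14 mm high, lying at the front right beside a notebook. Leave alone.

How it is judged:
By the outcome, as a careful person would: the job done as asked, in the order asked, and still so for the second after the job is handed in, while the arm keeps its last pose, push and grip.
It also fails if it takes over 61 s, if anything falls off the work surface, if the arm or the gripper's body presses on something with over 40 N, if the wrist force passes 120 N, or if a joint passes its speed limit or range.

## Working session

There is one attempt and no reset: what is moved stays moved. The work goes in short steps, Python scripts to look and compute and a tool call to move; the robot and the scene stay as the last step left them, time stands still between calls to the robot, and variables do not carry over. Pictures are saved under pics/ and viewed, and the job is handed in when it is done.

Besides the shell and the picture viewer there is one more tool, called by a JSON object that holds its "api" and its "payload". step_arm: Moves the arm, as the interface text tells. Its arguments: {"type":"object","properties":{"commands":{"type":"string"},"grip_force":{"type":"number"}},"required":["commands"]}

```bash
mkdir -p pics; ls
python3 - <<'E'
from workcell import arm, optics
import cv2
s=arm.state(); print(s); print(arm.grip_point_offset)
for n in ["side","top","wrist"]:
    d=optics.snapshot(n); cv2.imwrite(f"pics/{n}0.png",d["img"][:,:,::-1]); print(n,d["fx"],d["fy"],d["cx"],d["cy"],d["world_to_cam"].round(4).tolist())
E
```

```text
pics
{'clock': 0.0, 'joints': array([ 1.18108482e+00,  2.64746072e-01,  1.60536103e+00, -4.41908723e-05,
        1.27368731e+00, -3.69180202e-02]), 'joint_velocities': array([ 0.00101087, -0.00130726, -0.00183369,  0.00056866, -0.0001093 ,
       -0.00086535]), 'effort': array([-9.41342842e-04, -5.02099550e+01, -3.56883109e+01,  7.30145490e-02,
        2.90645740e-02, -1.41813684e-04]), 'ee_pos': array([0.23298546, 0.6327662 , 0.23739977]), 'ee_rot': array([-3.14155358e+00,  2.20181982e-03,  1.21801587e+00]), 'contact_force': array([-0.1402492 ,  0.44622832, -0.59822813]), 'moment': array([-1.13924842e-02,  6.25526387e-05,  1.71602663e-04]), 'finger_gap': 0.08803298953240457}
0.0187
side 443.5537318724679 443.5537318724679 323.2074615733882 248.30016910046675 [[-0.9994, 0.0259, 0.0225, 0.5513], [-0.0077, 0.4689, -0.8832, 0.1726], [-0.0335, -0.8829, -0.4684, 0.6986], [0.0, 0.0, 0.0, 1.0]]
top 521.1959766024075 521.1959766024075 327.2546174351905 246.22512302983347 [[-0.0637, -0.998, -0.0006, -0.1786], [-0.9774, 0.0625, -0.2018, 0.5655], [0.2014, -0.0123, -0.9794, 1.0236], [0.0, 0.0, 0.0, 1.0]]
wrist 379.30982667319927 379.30982667319927 312.90808994894866 242.0638126409148 [[0.3447, 0.9387, -0.0019, -0.6729], [0.8926, -0.3271, 0.3104, -0.0436], [0.2907, -0.1087, -0.9506, 0.3906], [0.0, 0.0, 0.0, 1.0]]
```

View pics/side0.png

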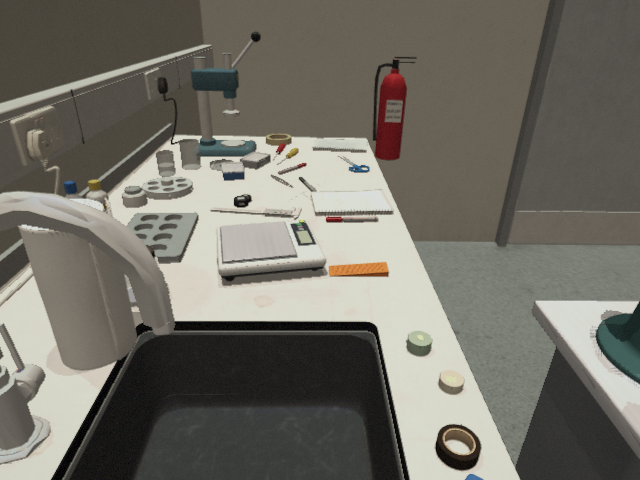

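View pics/top0.png

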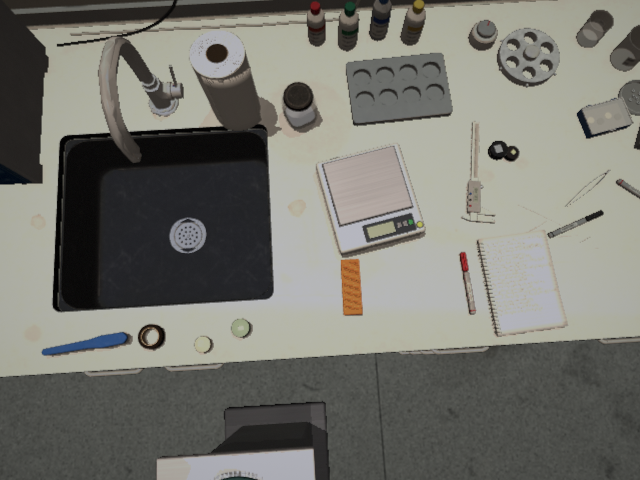

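View pics/wrist0.png

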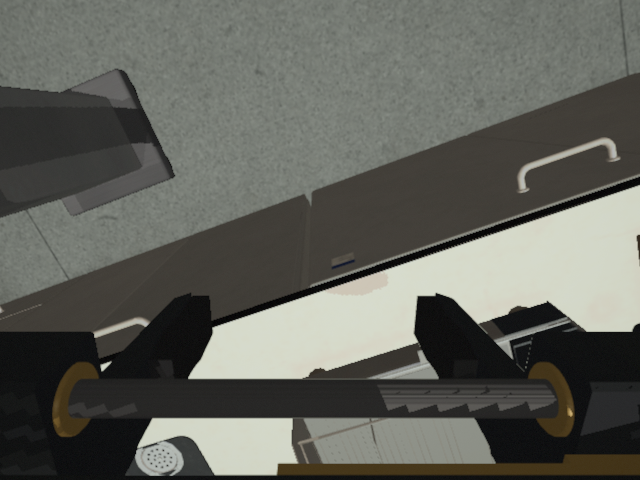

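```bash
cat > h.py <<'E'
import numpy as np, cv2
from workcell import arm, optics
def ray(d,u,v,z):
    T=d["world_to_cam"];R=T[:3,:3];t=T[:3,3]
    c=-R.T@t; r=R.T@np.array([(u-d["cx"])/d["fx"],(v-d["cy"])/d["fy"],1.])
    return c+r*(z-c[2])/r[2]
def proj(d,p):
    T=d["world_to_cam"];q=T[:3,:3]@np.asarray(p)+T[:3,3]
    return np.array([d["cx"]+d["fx"]*q[0]/q[2],d["cy"]+d["fy"]*q[1]/q[2]])
def mask_orange(d):
    hsv=cv2.cvtColor(d["img"],cv2.COLOR_RGB2HSV)
    m=cv2.inRange(hsv,(8,140,120),(20,255,255))
    n,l,s,c=cv2.connectedComponentsWithStats(m); 
    return m,s,c
E
python3 - <<'E'
from h import *
for n in ["top","side"]:
    d=optics.snapshot(n); m,s,c=mask_orange(d); 
    for i in range(1,len(s)):
        if s[i][4]>60: print(n,s[i],c[i])
    im=d["img"][:,:,::-1]
    x0,y0=(290,120) if n=="top" else (200,200)
    cr=im[y0:y0+210,x0:x0+210] if n=="top" else im[y0:y0+100,x0:x0+210]
    cr=cv2.resize(cr,None,fx=2.8 if n=="top" else 3.8,fy=2.8 if n=="top" else 3.8,interpolation=cv2.INTER_CUBIC)
    cv2.imwrite(f"pics/crop_{n}.png",cr)
print(proj(optics.snapshot("top"),[0,0,0]))
E
```

```text
top [341 259  21  56 980] [350.8255102  286.79387755]
side [329 262  59  14 592] [357.81587838 268.78209459]
[236.30663883 534.14805642]
```

View pics/crop_top.png

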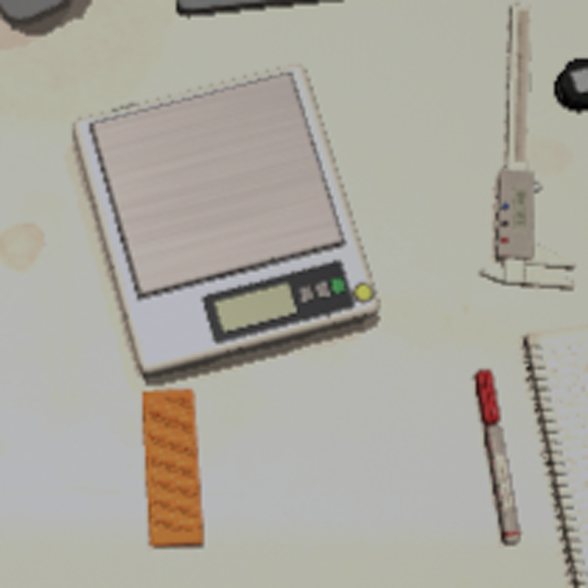

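View pics/crop_side.png

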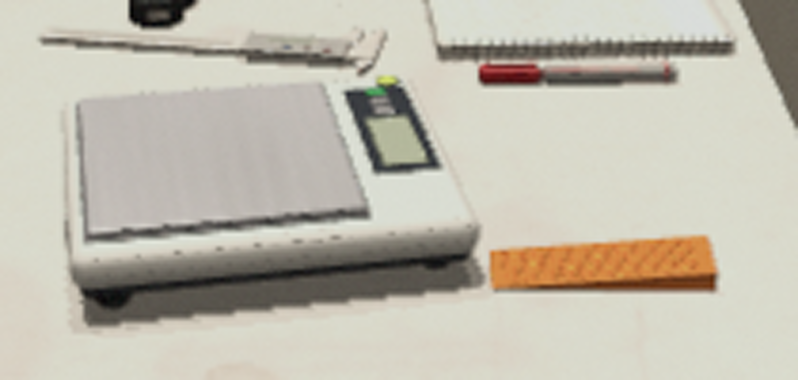

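Run:
```python
from h import *
d=optics.snapshot("top")
g=cv2.cvtColor(d["img"],cv2.COLOR_RGB2GRAY)
x0,y0=300,130
l=cv2.createLineSegmentDetector(0).detect(cv2.resize(g[y0:330,x0:440],None,fx=4,fy=4,interpolation=cv2.INTER_CUBIC))[0][:,0]
for a in l:
    a=(a-1.5)/4+np.array([x0,y0,x0,y0])
    L=np.hypot(a[2]-a[0],a[3]-a[1])
    if L>18:
        p=ray(d,a[0],a[1],.044);q=ray(d,a[2],a[3],.044)
        print(a.round(1),p[:2].round(4),q[:2].round(4),"ang",np.arctan2(q[1]-p[1],q[0]-p[0]).round(3))
m,s,c=mask_orange(d)
cn=max(cv2.findContours(m,cv2.RETR_EXTERNAL,cv2.CHAIN_APPROX_NONE)[0],key=cv2.contourArea)
r=cv2.minAreaRect(cn);b=cv2.boxPoints(r);print(r,b)
for u,v in b:
    print([ray(d,u,v,z)[:2].round(4).tolist() for z in(.002,.014)])
d=optics.snapshot("side");m,s,c=mask_orange(d)
cn=max(cv2.findContours(m,cv2.RETR_EXTERNAL,cv2.CHAIN_APPROX_NONE)[0],key=cv2.contourArea)
print(cv2.approxPolyDP(cn,2.5,True)[:,0].tolist())
```

```text
[363.5 224.9 410.9 212.5] [ 0.5968 -0.2941] [ 0.6176 -0.397 ] ang -1.371
[339.9 224.2 387.2 211.8] [ 0.6015 -0.2444] [ 0.6224 -0.3468] ang -1.37
[387.7 211.6 411.9 205.3] [ 0.6227 -0.3479] [ 0.6333 -0.4005] ang -1.371
[406.9 231.6 366.5 242.3] [ 0.5765 -0.3844] [ 0.559  -0.2974] ang 1.77
[340.5 278.2 340.3 259.5] [ 0.4863 -0.2375] [ 0.5258 -0.2399] ang -0.061
[340.5 252.7 424.  230.4] [ 0.54   -0.2414] [ 0.5769 -0.4208] ang -1.368
[322.8 163.9 339.9 223.6] [ 0.7386 -0.2165] [ 0.6029 -0.2444] ang -2.939
[342.7 314.1 341.1 278.6] [ 0.4121 -0.237 ] [ 0.4855 -0.2388] ang -0.025
[362.  315.1 343.8 315.5] [ 0.4077 -0.2761] [ 0.4093 -0.2391] ang 1.529
[391.9 220.5 366.5 227.2] [ 0.6025 -0.3549] [ 0.5915 -0.3   ] ang 1.769
[315.8 163.7 340.6 252. ] [ 0.74   -0.2013] [ 0.5416 -0.2416] ang -2.941
[358.6 259.1 362.6 315.1] [ 0.5241 -0.2781] [ 0.4075 -0.2775] ang 3.137
((350.7500305175781, 286.75), (54.678619384765625, 18.02665138244629), 86.18592071533203) [[339.93808 260.0708 ]
 [357.92484 258.8717 ]
 [361.56198 313.4292 ]
 [343.57523 314.6283 ]]
[[0.532, -0.2405], [0.5298, -0.2401]]
[[0.5321, -0.2797], [0.53, -0.2789]]
[[0.4141, -0.2785], [0.4132, -0.2777]]
[[0.414, -0.2402], [0.4131, -0.2397]]
[[385, 262], [329, 266], [330, 275], [386, 272]]
```

Run:
```python
from h import *
d=optics.snapshot("top")
yaw=.202; c=np.array([.62,-.315]) # rough centre
ex=np.array([np.cos(yaw),np.sin(yaw)]);ey=np.array([-ex[1],ex[0]])
# image: rows = -x (back up), cols = -y ; 2px/mm, 280x300mm
def W(z,N=(520,560)):
    src=[];dst=[(0,0),(520,0),(520,560),(0,560)]
    for (u,v) in dst:
        X=140-v/2;Y=130-u/2
        src.append(proj(d,[*(c+ex*X/1e3+ey*Y/1e3),z]))
    H=cv2.getPerspectiveTransform(np.float32(src),np.float32(dst))
    return cv2.warpPerspective(d["img"],H,N,flags=cv2.INTER_CUBIC)
w=W(.044);cv2.imwrite("pics/rect.png",w[:,:,::-1])
g=w.astype(int).sum(2)/3
pf=g[:,100:200].mean(1)
print("along x (back->front):")
for X in list(range(130,80,-2))+list(range(-85,-130,-2)): print(X,int(pf[int((140-X)*2)]),end="; ")
ps=g[200:300].mean(0)
print("\nalong y")
for Y in list(range(125,75,-2))+list(range(-75,-125,-2)): print(Y,int(ps[int((130-Y)*2)]),end="; ")
```

```text
along x (back->front):
130 159; 128 165; 126 164; 124 161; 122 162; 120 164; 118 164; 116 161; 114 158; 112 161; 110 164; 108 162; 106 161; 104 162; 102 163; 100 161; 98 160; 96 163; 94 164; 92 161; 90 162; 88 164; 86 167; 84 164; 82 161; -85 147; -87 143; -89 142; -91 141; -93 144; -95 145; -97 146; -99 148; -101 148; -103 147; -105 148; -107 148; -109 148; -111 149; -113 149; -115 152; -117 154; -119 155; -121 154; -123 154; -125 154; -127 153; -129 153; 
along y
125 179; 123 179; 121 179; 119 179; 117 179; 115 179; 113 179; 111 179; 109 180; 107 180; 105 180; 103 179; 101 177; 99 174; 97 175; 95 172; 93 155; 91 125; 89 116; 87 157; 85 179; 83 183; 81 185; 79 182; 77 142; -75 156; -77 157; -79 156; -81 155; -83 155; -85 139; -87 120; -89 165; -91 185; -93 181; -95 173; -97 156; -99 152; -101 174; -103 178; -105 177; -107 177; -109 177; -111 177; -113 177; -115 176; -117 177; -119 177; -121 176; -123 176;
```

View pics/rect.png

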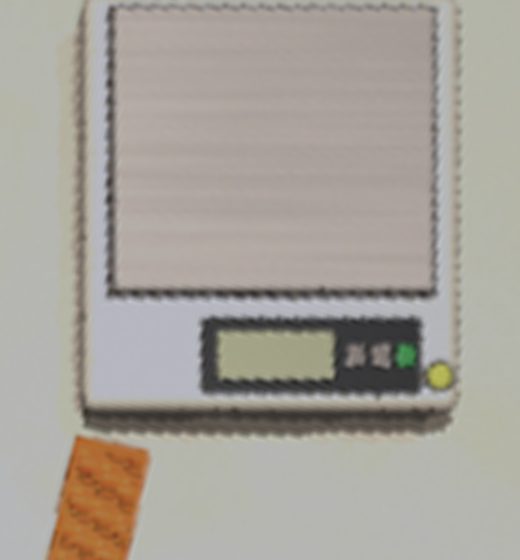

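Run:
```python
from h import *
d=optics.snapshot("top")
yaw=.202
ex=np.array([np.cos(yaw),np.sin(yaw)]);ey=np.array([-ex[1],ex[0]])
c=np.array([.62,-.315])+.04*ex-.0035*ey
print(c)
def W(z,N=(520,560)):
    src=[];dst=[(0,0),(520,0),(520,560),(0,560)]
    for (u,v) in dst:
        X=140-v/2;Y=130-u/2
        src.append(proj(d,[*(c+ex*X/1e3+ey*Y/1e3),z]))
    H=cv2.getPerspectiveTransform(np.float32(src),np.float32(dst))
    return cv2.warpPerspective(d["img"],H,N,flags=cv2.INTER_CUBIC)
w=W(.044);cv2.imwrite("pics/rect2.png",w[:,:,::-1])
g=w.astype(int).sum(2)/3
for a,b in((100,200),(300,400)):
    pf=g[:,a:b].mean(1)
    for X in list(range(120,90,-1))+list(range(-92,-122,-1)): print(X,int(pf[int((140-X)*2)]),end="; ")
    print()
```

```text
[ 0.65988889 -0.31040367]
120 174; 119 174; 118 174; 117 174; 116 174; 115 174; 114 174; 113 174; 112 174; 111 175; 110 175; 109 175; 108 176; 107 175; 106 173; 105 168; 104 159; 103 153; 102 155; 101 165; 100 171; 99 166; 98 152; 97 139; 96 138; 95 148; 94 158; 93 159; 92 157; 91 157; -92 177; -93 176; -94 177; -95 179; -96 181; -97 182; -98 183; -99 181; -100 175; -101 166; -102 153; -103 134; -104 110; -105 84; -106 64; -107 54; -108 55; -109 62; -110 72; -111 80; -112 83; -113 83; -114 87; -115 99; -116 121; -117 148; -118 169; -119 176; -120 174; -121 171; 
120 176; 119 176; 118 176; 117 176; 116 176; 115 176; 114 176; 113 176; 112 176; 111 176; 110 176; 109 176; 108 176; 107 176; 106 175; 105 174; 104 170; 103 166; 102 165; 101 168; 100 169; 99 164; 98 151; 97 139; 96 138; 95 148; 94 157; 93 160; 92 159; 91 158; -92 55; -93 55; -94 57; -95 71; -96 96; -97 129; -98 160; -99 177; -100 176; -101 167; -102 155; -103 137; -104 113; -105 87; -106 66; -107 56; -108 56; -109 63; -110 73; -111 80; -112 82; -113 82; -114 87; -115 101; -116 124; -117 151; -118 169; -119 174; -120 174; -121 175;
```

View pics/rect2.png

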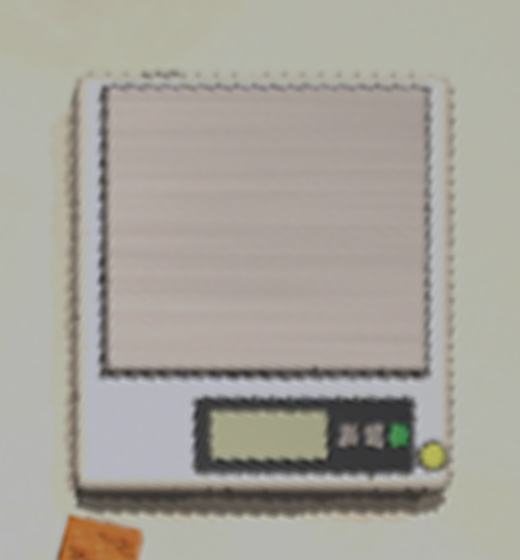

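{"api": "step_arm", "payload": {"commands": "0 0 0 -0.171 0; 0 0 0 -0.171 0; -30 22 0 0 0; -30 22 0 0 0; -30 22 0 0 0; -30 22 0 0 0; -30 22 0 0 0; -30 22 0 0 0; -30 22 0 0 0; -30 22 0 0 0", "grip_force": 10}}

```text
clock: 1.75
ee_pos: [0.4073, 0.3906, 0.239]
ee_rot: [3.141, -0.0, 1.56]
contact_force: [-0.1, 0.2, -0.3]
finger_gap: 0.0004
```

{"api": "step_arm", "payload": {"commands": "-35 6 0 0 0; -35 6 0 0 0; -35 6 0 0 0; -35 5 0 0 0; -35 5 0 0 0; -35 5 0 0 0; -35 5 0 0 0; -35 2 0 0 0; -35 0 0 0 0; -35 -5 0 0 0; -35 -5 0 0 0; -35 -5 0 0 0"}}

```text
clock: 3.25
ee_pos: [0.4269, -0.0298, 0.239]
ee_rot: [3.141, 0.0, 1.56]
contact_force: [0.0, -0.6, -0.3]
finger_gap: 0.0004
```

{"api": "step_arm", "payload": {"commands": "-40 -7 10 0 0; -40 -7 10 0 0; -40 -7 10 0 0; -40 -7 10 0 0; -40 -7 20 0 0; -32 -7 20 0 0; 0 0 30 0 0; 0 0 30 0 0; 0 0 0 0 0"}}

```text
clock: 4.38
ee_pos: [0.3806, -0.259, 0.0966]
ee_rot: [-3.137, -0.003, 1.56]
contact_force: [0.3, -0.1, 0.3]
finger_gap: 0.0002
```

Run:
```python
from h import *
for n in ["top","wrist"]:
    d=optics.snapshot(n); cv2.imwrite(f"pics/{n}1.png",d["img"][:,:,::-1])
s=arm.state();print(s["ee_pos"],s["ee_rot"],s["contact_force"],s["joints"])
```

```text
[ 0.38288044 -0.26041017  0.09935606] [3.14128295e+00 2.31140300e-04 1.56011538e+00] [ 0.11419652  0.28611378 -0.68651393] [-6.51068751e-01 -3.86091214e-03  2.18177010e+00 -3.58201694e-07
  9.63297023e-01 -2.21118396e+00]
```

View pics/top1.png

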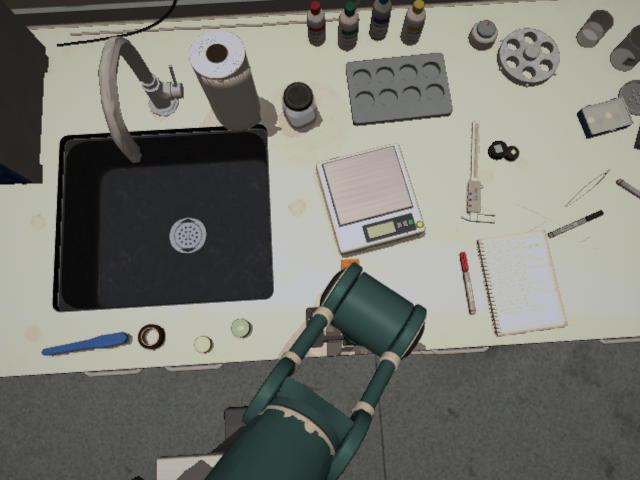

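View pics/wrist1.png

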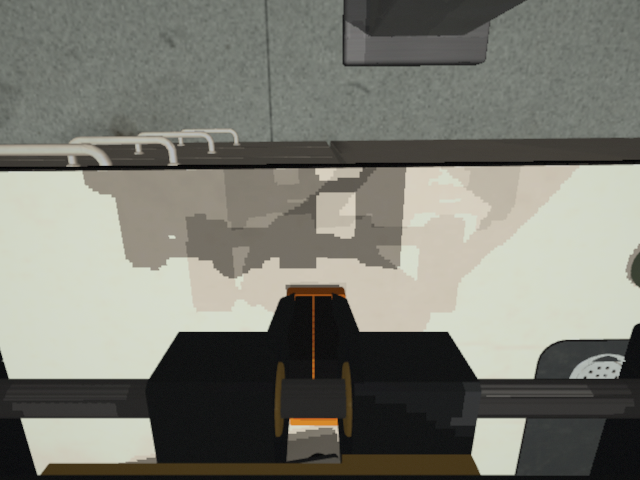

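Run:
```python
from h import *
d=optics.snapshot("wrist")
m,s,c=mask_orange(d)
hsv=cv2.cvtColor(d["img"],cv2.COLOR_RGB2HSV); m=cv2.inRange(hsv,(5,140,60),(22,255,255))
ys,xs=np.nonzero(m[270:300]);ys+=270
for y in range(280,300): 
    t=xs[ys==y]
    if len(t): print(y,t.min(),t.max(),[ray(d,t.min(),y,z)[:2].round(4).tolist() for z in(0,.014)],[ray(d,t.max(),y,z)[:2].round(4).tolist() for z in(0,.014)])
cv2.imwrite("pics/wc.png",cv2.resize(d["img"][270:310,270:360,::-1],None,fx=7,fy=7,interpolation=cv2.INTER_NEAREST))
```

```text
285 290 342 [[0.414, -0.278], [0.4076, -0.277]] [[0.4144, -0.2412], [0.408, -0.2423]]
286 289 343 [[0.4148, -0.2787], [0.4084, -0.2776]] [[0.4152, -0.2405], [0.4087, -0.2416]]
287 289 344 [[0.4156, -0.2787], [0.4091, -0.2777]] [[0.4159, -0.2398], [0.4095, -0.241]]
288 289 344 [[0.4164, -0.2787], [0.4098, -0.2777]] [[0.4167, -0.2398], [0.4102, -0.2409]]
289 289 344 [[0.4171, -0.2787], [0.4106, -0.2777]] [[0.4175, -0.2397], [0.4109, -0.2409]]
290 289 344 [[0.4179, -0.2788], [0.4113, -0.2777]] [[0.4183, -0.2397], [0.4116, -0.2409]]
291 288 345 [[0.4187, -0.2795], [0.412, -0.2784]] [[0.4191, -0.239], [0.4124, -0.2402]]
292 288 345 [[0.4195, -0.2795], [0.4128, -0.2784]] [[0.4198, -0.239], [0.4131, -0.2402]]
293 288 345 [[0.4202, -0.2796], [0.4135, -0.2785]] [[0.4206, -0.239], [0.4139, -0.2402]]
294 288 345 [[0.421, -0.2796], [0.4142, -0.2785]] [[0.4214, -0.239], [0.4146, -0.2402]]
295 288 345 [[0.4218, -0.2796], [0.415, -0.2785]] [[0.4222, -0.239], [0.4153, -0.2402]]
296 294 345 [[0.4226, -0.2753], [0.4158, -0.2745]] [[0.423, -0.2389], [0.4161, -0.2402]]
297 294 345 [[0.4234, -0.2754], [0.4165, -0.2745]] [[0.4238, -0.2389], [0.4168, -0.2402]]
298 294 345 [[0.4242, -0.2754], [0.4172, -0.2745]] [[0.4246, -0.2389], [0.4176, -0.2402]]
299 294 314 [[0.425, -0.2754], [0.418, -0.2746]] [[0.4251, -0.2611], [0.4181, -0.2611]]
```

View pics/wc.png

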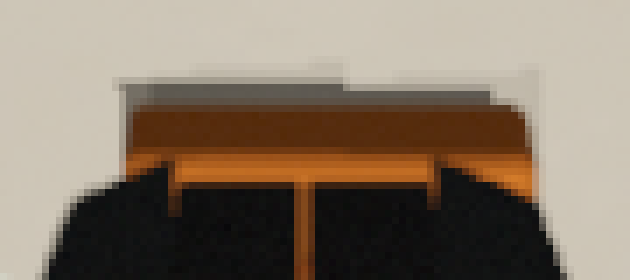

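{"api": "step_arm", "payload": {"commands": "0 0 15 -0.05 0; 0 0 15 0 0; 0 0 15 0 0; 0 0 15 0 0; 0 0 15 0 0; 0 0 12 0 0; 0 0 6 0 0; 0 0 0 0 0; 0 8 0 0 0; 0 5 0 0 0; 0 0 0 0 0", "grip_force": 10}}

```text
clock: 5.9
ee_pos: [0.3966, -0.2601, 0.0063]
ee_rot: [3.14, 0.001, 1.611]
contact_force: [0.6, -0.4, -0.2]
finger_gap: 0.0008
```

{"api": "step_arm", "payload": {"commands": "0 4 0 0 0; 0 4 0 0 0; 0 4 0 0 0; 0 4 0 0 0; 0 4 0 0 0; 0 4 0 0 0; 0 4 0 0 0; 0 4 0 0 0; 0 4 0 0 0; 0 2 0 0 0; 0 0 0 0 0"}}

```text
clock: 7.28
ee_pos: [0.4337, -0.2583, 0.0058]
ee_rot: [3.141, 0.0, 1.61]
contact_force: [0.8, 1.1, -0.5]
finger_gap: 0.0004
```

Run:
```python
from h import *
for n in ["top","side","wrist"]:
    d=optics.snapshot(n); 
    im=d["img"][:,:,::-1]
    if n=="top": im=cv2.resize(im[120:340,290:470],None,fx=2.7,fy=2.7)
    if n=="side": im=cv2.resize(im[200:300,200:410],None,fx=3.8,fy=3.8)
    cv2.imwrite(f"pics/{n}2.png",im)
f=[]
for _ in range(1): print(arm.state()["contact_force"],arm.state()["ee_pos"])
```

```text
[ 0.04076674  0.30014803 -0.44209332] [ 0.43346529 -0.25819659  0.00565907]
```

View pics/side2.png

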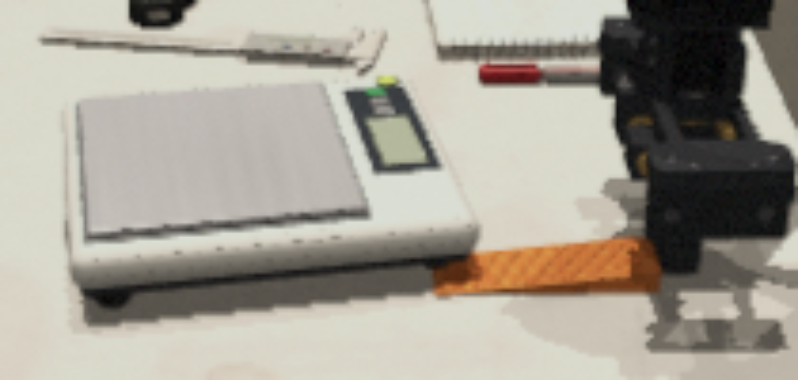

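View pics/top2.png

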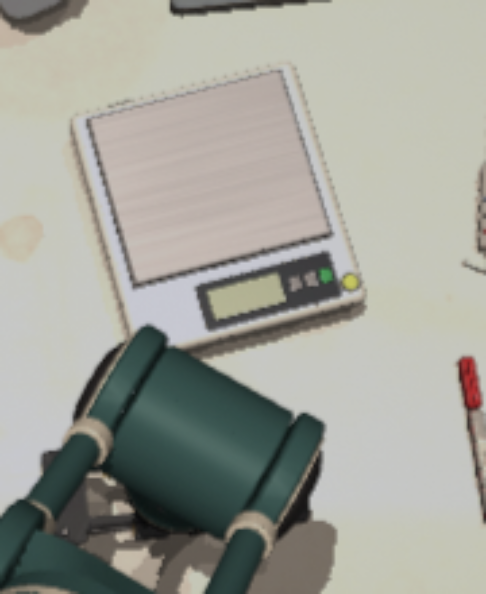

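View pics/wrist2.png

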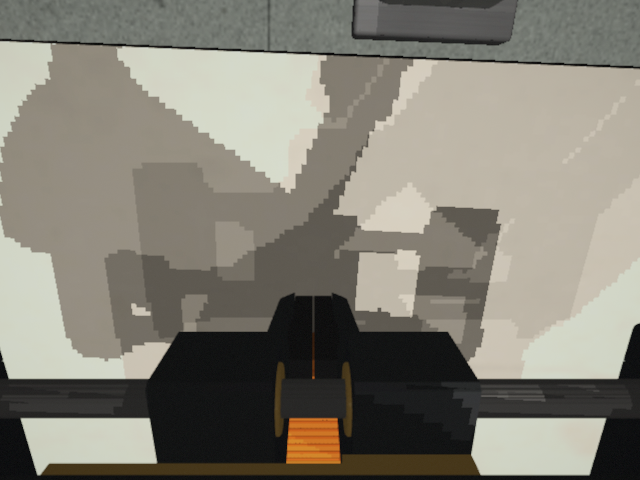

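{"api": "step_arm", "payload": {"commands": "0 2 0 0 0; 0 2 0 0 0; 0 2 0 0 0; 0 2 0 0 0"}}

```text
clock: 7.92
ee_pos: [0.4417, -0.2579, 0.0057]
ee_rot: [3.142, 0.0, 1.61]
contact_force: [-0.7, 0.2, -0.9]
finger_gap: 0.0005
```

{"api": "step_arm", "payload": {"commands": "0 2 0 0 0; 0 2 0 0 0; 0 2 0 0 0"}}

```text
clock: 8.3
ee_pos: [0.4477, -0.2577, 0.0057]
ee_rot: [-3.142, -0.0, 1.61]
contact_force: [-0.4, -0.0, 0.2]
finger_gap: 0.0007
```

{"api": "step_arm", "payload": {"commands": "0 1 0 0 0; 0 1 0 0 0; 0 1 0 0 0"}}

```text
clock: 8.68
ee_pos: [0.4499, -0.2574, 0.0056]
ee_rot: [-3.14, -0.0, 1.61]
contact_force: [-4.3, 0.1, 2.8]
finger_gap: 0.0006
```

{"api": "step_arm", "payload": {"commands": "0 1 0 0 0; 0 1 0 0 0; 0 1 0 0 0"}}

```text
clock: 9.05
ee_pos: [0.4521, -0.2572, 0.0056]
ee_rot: [-3.139, -0.001, 1.61]
contact_force: [-7.9, -0.8, 6.0]
finger_gap: 0.001
```

```bash
cat > cmp.py <<'E'
from h import *
import sys
tag=sys.argv[1]
for n in ["top","side"]:
    d=optics.snapshot(n); im=d["img"][:,:,::-1].copy(); cv2.imwrite(f"pics/full_{n}_{tag}.png",im)
    ref=cv2.imread(f"pics/{n}0.png")
    # scale pan shift by phase correlation / template match on regions
    R={"top":{"pan":(322,150,78,70),"disp":(362,212,50,30),"ctrl":(462,120,30,90)},"side":{"pan":(215,218,75,45),"disp":(288,218,30,30),"leftface":(215,258,60,20),"ctrl":(213,205,50,10)}}[n]
    for k,(x,y,w,h) in R.items():
        g=lambda I:cv2.cvtColor(I,cv2.COLOR_BGR2GRAY).astype(np.float32)[y:y+h,x:x+w]
        W=np.eye(2,3,dtype=np.float32)
        try:
            cc,W=cv2.findTransformECC(g(ref),g(im),W,cv2.MOTION_EUCLIDEAN,(3,100,1e-5),None,1)
            c=W[:,:2]@[w/2,h/2]+W[:,2]-[w/2,h/2]
            print(n,k,"shift px",c.round(2),"rot",np.arctan2(W[1,0],W[0,0]).round(4),"cc",round(cc,4))
        except Exception as e: print(n,k,e)
    if n=="side": cv2.imwrite(f"pics/s_{tag}.png",cv2.resize(im[200:300,200:410],None,fx=3.8,fy=3.8,interpolation=cv2.INTER_CUBIC))
s=arm.state();print(s["clock"],s["ee_pos"],s["contact_force"])
E
python3 cmp.py a
```

```text
top pan shift px [-0.   -0.08] rot 0.0013 cc 0.9862
top disp shift px [-0.03 -0.04] rot -0.0002 cc 0.9934
top ctrl shift px [-0. -0.] rot -0.0 cc 0.9998
side pan shift px [-0.11 -0.06] rot -0.0004 cc 0.9824
side disp shift px [-0.04 -0.08] rot -0.0025 cc 0.9954
side leftface shift px [-0.1  -0.05] rot -0.0009 cc 0.9966
side ctrl shift px [-0.01  0.  ] rot -0.0003 cc 0.9996
9.15 [ 0.45222585 -0.25721955  0.00559835] [-6.49546118 -0.47324317  5.07550686]
```

View pics/s_a.png

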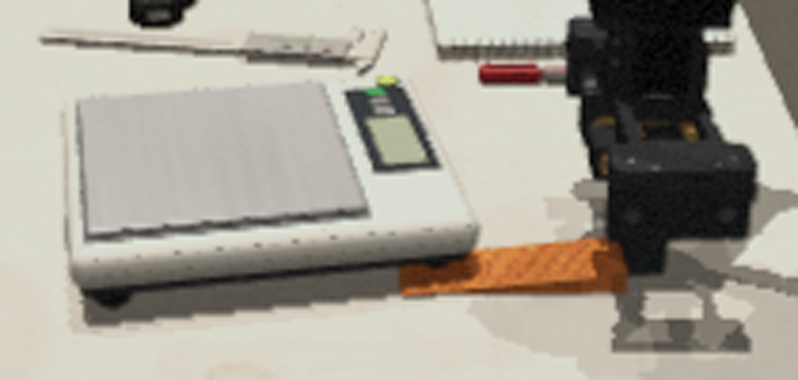

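Run:
```python
from h import *
d=optics.snapshot("side")
print("thin left corner", ray(d,200+400/3.8,200+296/3.8,0), ray(d,200+400/3.8,200+296/3.8,.002))
print("foot",proj(d,[.5623,-.2565,0]),[(proj(d,[.5623,-.2565,0])-200)*3.8])
m,s,c=mask_orange(d)
cn=max(cv2.findContours(m,cv2.RETR_EXTERNAL,cv2.CHAIN_APPROX_NONE)[0],key=cv2.contourArea)
for p in cv2.approxPolyDP(cn,2,True)[:,0]: print(p,ray(d,*p,0)[:2],ray(d,*p,.014)[:2])
```

```text
thin left corner [ 0.58137084 -0.23273331  0.        ] [ 0.58134638 -0.22950532  0.002     ]
foot [314.71825513 271.80605243] [array([435.92936948, 272.86299923])]
[359 264] [ 0.46829991 -0.28961428] [ 0.47151606 -0.26531434]
[324 266] [ 0.54266933 -0.28027844] [ 0.5436575  -0.25625818]
[324 273] [ 0.54344772 -0.25200432] [ 0.54441257 -0.22883111]
[306 277] [ 0.57993066 -0.23614075] [ 0.57980254 -0.21344278]
[356 273] [ 0.47804101 -0.25274289] [ 0.48096533 -0.22954755]
[355 266] [ 0.47755145 -0.28110226] [ 0.48049043 -0.25705733]
```

{"api": "step_arm", "payload": {"commands": "0 -3 0 0 0; 0 -6 0 0 0; 0 -10 0 0 0; 0 -10 -10 0 0; 0 0 -30 0 0; 0 0 -30 0 0; 0 0 -20 0 0; 0 0 0 0 0"}}

```text
clock: 10.2
ee_pos: [0.4257, -0.2597, 0.0981]
ee_rot: [3.137, 0.003, 1.61]
contact_force: [0.2, -0.6, -0.8]
finger_gap: 0.0004
```

```bash
python3 cmp.py b
python3 - <<'E'
from h import *
d=optics.snapshot("side")
m,s,c=mask_orange(d)
cn=max(cv2.findContours(m,cv2.RETR_EXTERNAL,cv2.CHAIN_APPROX_NONE)[0],key=cv2.contourArea)
for p in cv2.approxPolyDP(cn,2,True)[:,0]: print(p,ray(d,*p,0)[:2],ray(d,*p,.014)[:2])
print(arm.state()["ee_rot"])
E
```

```text
top pan shift px [ 0.   -0.03] rot 0.0006 cc 0.9944
top disp shift px [-0.01 -0.02] rot -0.0005 cc 0.9978
top ctrl shift px [0. 0.] rot 1e-04 cc 0.9998
side pan shift px [-0.04 -0.03] rot -0.0 cc 0.9949
side disp shift px [-0.   -0.02] rot -0.0016 cc 0.9982
side leftface shift px [-0.05 -0.02] rot -0.0008 cc 0.9986
side ctrl shift px [ 0. -0.] rot -0.0004 cc 0.9996
10.3 [ 0.42413003 -0.25852568  0.09564329] [0.29807558 0.3078039  0.19312054]
[364 271] [ 0.46076907 -0.26088858] [ 0.46421082 -0.23744921]
[360 262] [ 0.46532394 -0.29818403] [ 0.46862923 -0.27362735]
[324 266] [ 0.54266933 -0.28027844] [ 0.5436575  -0.25625818]
[324 273] [ 0.54344772 -0.25200432] [ 0.54441257 -0.22883111]
[306 277] [ 0.57993066 -0.23614075] [ 0.57980254 -0.21344278]
[-3.14064532e+00 -7.09137062e-04  1.60979103e+00]
```

View pics/s_b.png

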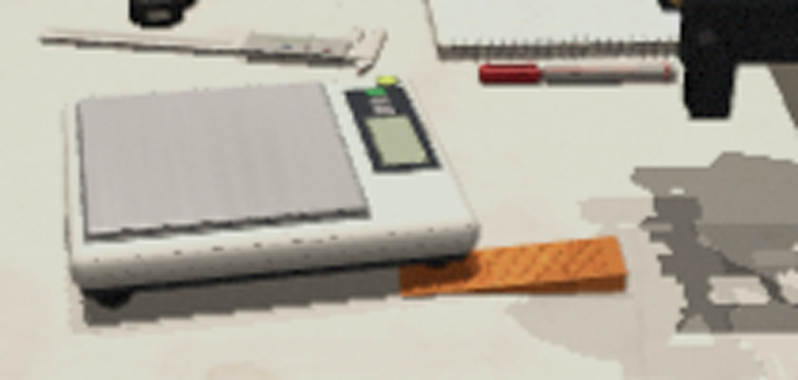

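{"api": "step_arm", "payload": {"commands": "-1 28 0 0 0; -1 28 0 0 0; -1 28 0 0 0; 0 28 0 0 0; 0 26 0 0 0; 0 0 12 0 0; 0 0 12 0 0; 0 0 12 0 0; 0 0 8 0 0; 0 0 3 0 0; 0 0 0 0 0"}}

```text
clock: 11.72
ee_pos: [0.5624, -0.2562, 0.0487]
ee_rot: [-3.142, -0.0, 1.61]
contact_force: [0.7, -0.1, 0.4]
finger_gap: 0.0003
```

```bash
python3 cmp.py c; python3 -c "
from h import *
d=optics.snapshot('wrist');cv2.imwrite('pics/w3.png',d['img'][:,:,::-1])"
```

```text
top pan shift px [13.66 17.94] rot 0.5145 cc 0.2258
top disp OpenCV(4.12.0) /io/opencv/modules/video/src/ecc.cpp:589: error: (-7:Iterations do not converge) The algorithm stopped before its convergence. The correlation is going to be minimized. Images may be uncorrelated or non-overlapped in function 'findTransformECC'

top ctrl shift px [0. 0.] rot 1e-04 cc 0.9998
side pan shift px [-0.07 -0.01] rot -0.0003 cc 0.9827
side disp shift px [ 6.95 -1.13] rot -0.1341 cc 0.3592
side leftface shift px [-0.04 -0.01] rot -0.0013 cc 0.9979
side ctrl shift px [-0.01 -0.  ] rot -0.0002 cc 0.9996
11.825 [ 0.56295689 -0.25642853  0.04929202] [-0.0735306   0.17977381  0.20664828]
```

View pics/w3.png

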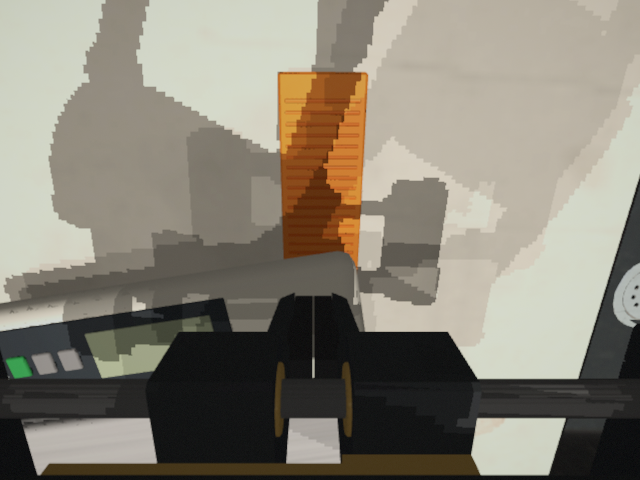

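View pics/s_c.png

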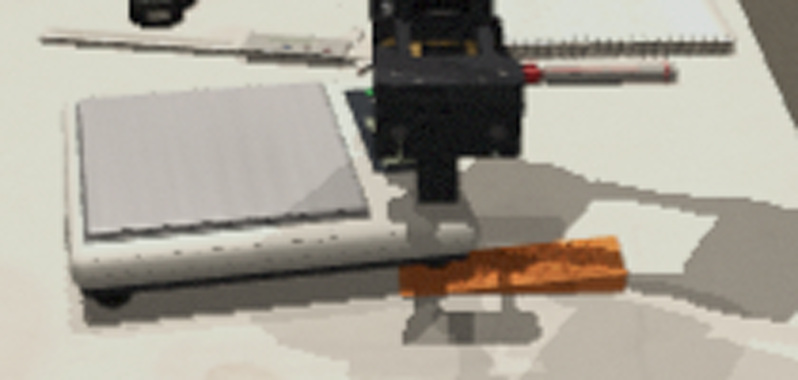

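{"api": "step_arm", "payload": {"commands": "0 0 2 0 0; 0 0 1 0 0; 0 0 1 0 0; 0 0 0 0 0"}}

```text
clock: 12.38
ee_pos: [0.5625, -0.2561, 0.0445]
ee_rot: [-3.141, -0.0, 1.61]
contact_force: [-0.2, -0.4, -0.3]
finger_gap: 0.0003
```

{"api": "step_arm", "payload": {"commands": "0 0 0.5 0 0; 0 0 0.5 0 0; 0 0 0 0 0"}}

```text
clock: 12.75
ee_pos: [0.5626, -0.2562, 0.0439]
ee_rot: [-3.142, -0.0, 1.61]
contact_force: [-0.2, 0.6, 1.4]
finger_gap: 0.0002
```

{"api": "step_arm", "payload": {"commands": "0 0 0.5 0 0; 0 0 0.5 0 0; 0 0 0 0 0"}}

```text
clock: 13.12
ee_pos: [0.5626, -0.2561, 0.0437]
ee_rot: [-3.142, -0.0, 1.61]
contact_force: [-2.7, 0.7, 7.2]
finger_gap: 0.0002
```

{"api": "step_arm", "payload": {"commands": "0 -0.4 0.4 0 0; 0 0 0 0 0; 0 0 0 0 0; 0 0 0 0 0"}}

```text
clock: 13.62
ee_pos: [0.5626, -0.2562, 0.0436]
ee_rot: [3.141, 0.0, 1.61]
contact_force: [-3.3, 1.8, 8.5]
finger_gap: 0.0007
```

```bash
python3 cmp.py d; python3 cmp.py d2
```

```text
top pan OpenCV(4.12.0) /io/opencv/modules/video/src/ecc.cpp:589: error: (-7:Iterations do not converge) The algorithm stopped before its convergence. The correlation is going to be minimized. Images may be uncorrelated or non-overlapped in function 'findTransformECC'

top disp OpenCV(4.12.0) /io/opencv/modules/video/src/ecc.cpp:589: error: (-7:Iterations do not converge) The algorithm stopped before its convergence. The correlation is going to be minimized. Images may be uncorrelated or non-overlapped in function 'findTransformECC'

top ctrl shift px [0. 0.] rot 0.0 cc 0.9998
side pan shift px [0.02 0.07] rot 0.0011 cc 0.9762
side disp shift px [6.18 0.51] rot -1.4164 cc 0.3942
side leftface shift px [0.04 0.03] rot -0.0002 cc 0.9972
side ctrl shift px [-0.02  0.  ] rot -1e-04 cc 0.9997
13.725 [ 0.56258835 -0.25617002  0.04364355] [-2.55368661  1.60064427  7.9777464 ]
top pan OpenCV(4.12.0) /io/opencv/modules/video/src/ecc.cpp:589: error: (-7:Iterations do not converge) The algorithm stopped before its convergence. The correlation is going to be minimized. Images may be uncorrelated or non-overlapped in function 'findTransformECC'

top disp OpenCV(4.12.0) /io/opencv/modules/video/src/ecc.cpp:589: error: (-7:Iterations do not converge) The algorithm stopped before its convergence. The correlation is going to be minimized. Images may be uncorrelated or non-overlapped in function 'findTransformECC'

top ctrl shift px [0. 0.] rot 1e-04 cc 0.9998
side pan shift px [0.02 0.07] rot 0.0013 cc 0.9765
side disp shift px [7.65 2.16] rot -0.8505 cc 0.3967
side leftface shift px [0.04 0.02] rot -1e-04 cc 0.9973
side ctrl shift px [-0.   -0.01] rot -1e-04 cc 0.9996
13.825 [ 0.56261645 -0.25619579  0.04364325] [-2.50067703  2.26716797  8.11926618]
```

View pics/s_d2.png

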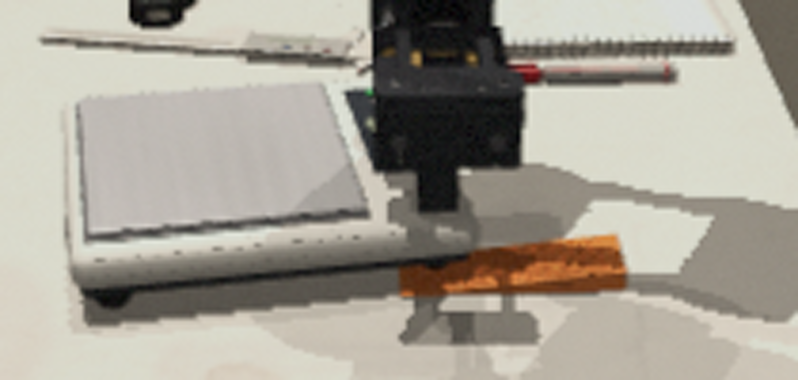

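```bash
cat > st.py <<'E'
from h import *
ref=cv2.imread("pics/side0.png")
def g(I,r): x,y,w,h=r; return cv2.cvtColor(I,cv2.COLOR_BGR2GRAY).astype(np.float32)[y:y+h,x:x+w]
for k in range(2):
    s=arm.state(); im=optics.snapshot("side")["img"][:,:,::-1].copy(); o=[]
    for r in [(215,220,50,42),(215,258,60,20),(213,205,50,10)]:
        cc,W=cv2.findTransformECC(g(ref,r),g(im,r),np.eye(2,3,dtype=np.float32),cv2.MOTION_TRANSLATION,(3,100,1e-6),None,1)
        o.append(W[:,2].round(3).tolist())
    print(round(float(s["clock"]),3),s["ee_pos"].round(5),s["contact_force"].round(1),o)
E
python3 st.py
```

```text
13.825 [ 0.56262 -0.2562   0.04364] [-2.5  2.3  8.1] [[0.006000000052154064, 0.04399999976158142], [0.05299999937415123, 0.017999999225139618], [-0.009999999776482582, -0.0020000000949949026]]
13.875 [ 0.56261 -0.25616  0.04365] [-2.2  2.1  8.1] [[0.0020000000949949026, 0.032999999821186066], [0.054999999701976776, 0.01600000075995922], [-0.027000000700354576, -0.006000000052154064]]
```

{"api": "step_arm", "payload": {"commands": "0 0 -0.5 0 0; 0 0 -0.3 0 0; 0 0 0 0 0; 0 0 0 0 0"}}

```text
clock: 14.42
ee_pos: [0.5626, -0.2562, 0.0437]
ee_rot: [3.141, 0.0, 1.61]
contact_force: [-2.3, 2.1, 6.6]
finger_gap: 0.0005
```

```bash
python3 st.py
```

```text
14.425 [ 0.5626  -0.25618  0.04372] [-2.3  2.1  6.6] [[0.019999999552965164, 0.019999999552965164], [0.00800000037997961, 0.017999999225139618], [-0.014000000432133675, -0.003000000026077032]]
14.475 [ 0.56254 -0.25619  0.04368] [-1.5  2.6  5.4] [[0.020999999716877937, 0.012000000104308128], [0.012000000104308128, 0.028999999165534973], [-0.004000000189989805, -0.00800000037997961]]
```

{"api": "step_arm", "payload": {"commands": "0 0 -0.3 0 0; 0 0 0 0 0; 0 0 0 0 0"}}

```text
clock: 14.9
ee_pos: [0.5626, -0.2562, 0.0437]
ee_rot: [3.141, 0.0, 1.61]
contact_force: [-0.3, 2.4, 4.4]
finger_gap: 0.0002
```

```bash
python3 st.py
```

```text
14.9 [ 0.56256 -0.25622  0.04373] [-0.3  2.4  4.4] [[0.017999999225139618, 0.007000000216066837], [0.02500000037252903, 0.012000000104308128], [-0.012000000104308128, -0.008999999612569809]]
14.95 [ 0.56255 -0.2562   0.04372] [-0.3  1.1  5.4] [[0.03099999949336052, 0.007000000216066837], [0.020999999716877937, 0.012000000104308128], [-0.004000000189989805, 0.0]]
```

{"api": "step_arm", "payload": {"commands": "0 0 -0.5 0 0; 0 0 -1 0 0; 0 0 0 0 0"}}

```text
clock: 15.38
ee_pos: [0.5616, -0.2562, 0.0443]
ee_rot: [-3.141, -0.0, 1.61]
contact_force: [-0.1, -0.1, -0.7]
finger_gap: 0.0004
```

```bash
python3 st.py
```

```text
15.375 [ 0.56165 -0.25619  0.04427] [-0.1 -0.1 -0.7] [[-0.035999998450279236, -0.00800000037997961], [-0.029999999329447746, -0.003000000026077032], [-0.014000000432133675, -0.003000000026077032]]
15.425 [ 0.56168 -0.25617  0.04432] [ 0.2 -0.2  1. ] [[-0.027000000700354576, -0.004000000189989805], [-0.04600000008940697, -0.013000000268220901], [-0.027000000700354576, 0.0]]
```

{"api": "step_arm", "payload": {"commands": "0 0 1 0 0; 0 0 0.6 0 0; 0 0 0.6 0 0; 0 0 0.4 0 0; 0 0 0.2 0 0; 0 0 0 0 0; 0 0 0 0 0; 0 0 0 0 0; 0 0 0 0 0; 0 0 0 0 0"}}

```text
clock: 16.73
ee_pos: [0.562, -0.2562, 0.0436]
ee_rot: [-3.141, -0.0, 1.61]
contact_force: [-4.3, 1.5, 9.8]
finger_gap: 0.0007
```

```bash
python3 st.py; python3 cmp.py e >/dev/null; python3 -c "
from h import *
s=arm.state();print(s['joint_velocities'].round(4),s['clock'],s['contact_force'],s['ee_pos'])"
```

```text
16.725 [ 0.56201 -0.25622  0.04361] [-4.3  1.5  9.8] [[0.017000000923871994, 0.050999999046325684], [0.041999999433755875, 0.054999999701976776], [-0.029999999329447746, -0.004000000189989805]]
16.775 [ 0.56199 -0.25619  0.0436 ] [-4.2  2.7 10.6] [[0.013000000268220901, 0.057999998331069946], [0.04899999871850014, 0.04800000041723251], [-0.0010000000474974513, -0.004000000189989805]]
[-0.0011  0.0008  0.0011 -0.0005 -0.0005  0.0016] 16.925 [-4.50572788  1.75525274  9.75314228] [ 0.56200524 -0.25618976  0.04359592]
```

View pics/full_side_e.png

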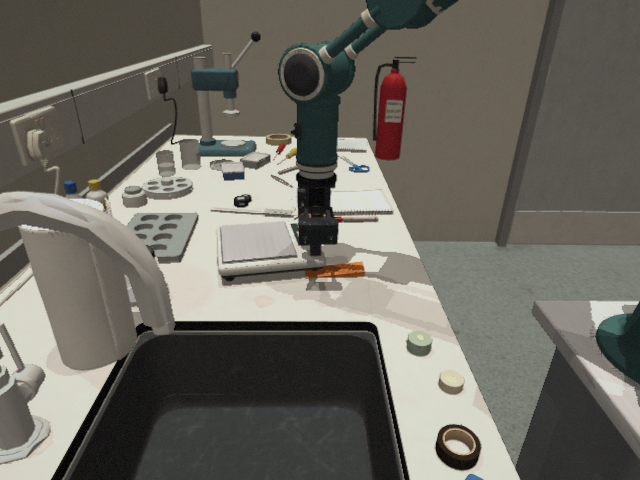

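View pics/full_top_e.png

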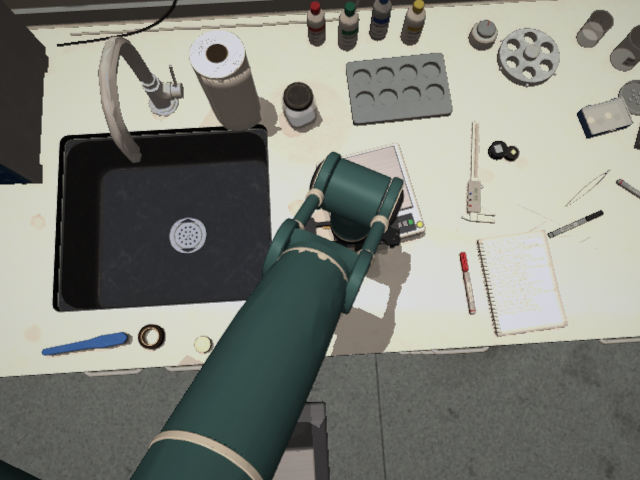

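{"api": "step_arm", "payload": {"commands": "-0.3 -0.6 0 0 0; 0 0 0 0 0; 0 0 0 0 0; 0 0 0 0 0"}}

```text
clock: 17.42
ee_pos: [0.562, -0.2562, 0.0436]
ee_rot: [3.141, -0.0, 1.61]
contact_force: [-3.1, 3.4, 9.5]
finger_gap: 0.0004
```

```bash
python3 st.py
```

```text
17.425 [ 0.562   -0.25623  0.04364] [-3.1  3.4  9.5] [[0.02500000037252903, 0.04899999871850014], [0.04699999839067459, 0.020999999716877937], [-0.004999999888241291, -0.0020000000949949026]]
17.475 [ 0.56198 -0.25625  0.04362] [-2.7  2.7 10.3] [[0.02800000086426735, 0.02199999988079071], [0.04600000008940697, 0.02199999988079071], [-0.024000000208616257, -0.004000000189989805]]
```

{"api": "step_arm", "payload": {"commands": "0.7 -0.6 0 0 0; 0 0 0 0 0; 0 0 0 0 0; 0 0 0 0 0; 0 0 0 0 0"}}

```text
clock: 18.15
ee_pos: [0.5619, -0.2562, 0.0436]
ee_rot: [3.14, 0.001, 1.61]
contact_force: [-1.1, 0.2, 7.2]
finger_gap: 0.0006
```

```bash
python3 st.py; python3 cmp.py f | tail -1
```

```text
18.15 [ 0.56193 -0.25619  0.04364] [-1.1  0.2  7.2] [[0.008999999612569809, 0.052000001072883606], [0.04800000041723251, 0.017999999225139618], [-0.0010000000474974513, 0.0010000000474974513]]
18.2 [ 0.56194 -0.25617  0.04366] [-1.3  1.2  7.7] [[0.004000000189989805, 0.052000001072883606], [0.054999999701976776, 0.023000000044703484], [-0.007000000216066837, -0.004000000189989805]]
18.35 [ 0.56195764 -0.25619621  0.04366531] [-2.2469057   1.32287291  7.00917689]
```

View pics/s_f.png

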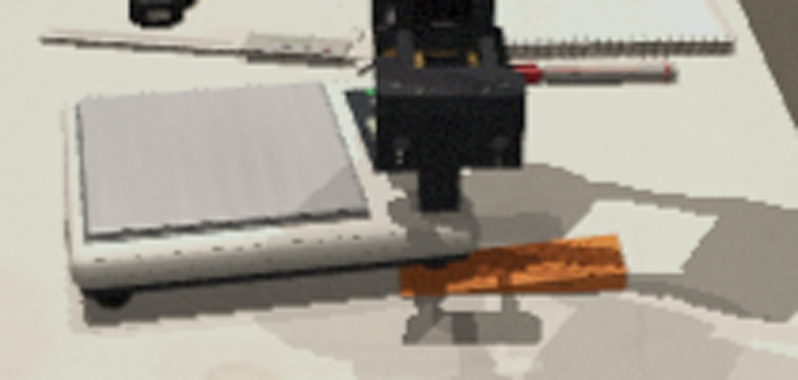

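```bash
python3 -c "
from workcell import arm
print(arm.sign_off()); s=arm.state(); print(s['clock'],s['contact_force'],s['ee_pos'])"
```

```text
the job is handed in; nothing more can be done
None
the job is handed in; nothing more can be done
```

I pushed the wedge, thin end first, under the short front-left foot with the closed fingers, without picking anything up. I stopped about 3.5 mm past first contact, when the push had risen to about 8 N. The foot then sat about 19 mm behind the thin end and within about 1 mm of the wedge's centre line. I backed off, and the wedge stayed where it was. The fingers now hold a press on the housing corner above the foot. The job was handed in at about 18.4 s.

**Last checks:**
- **Press:** it was steady at about 7–8 N downward. A leftover sideways push of about 1–2.5 N stayed on the tool, even after I trimmed the tool position.
- **Rocking:** the corner sank only about 0.2–0.3 mm from first touch to about 10 N. An unwedged scale would have dropped at least 3.5 mm. It looked elastic, but I can't rule out a few tenths of a millimetre of play.
- **Position:** in the side view the scale was within about 0.1 px (roughly 0.2 mm) of where it started. That view also showed no visible movement of the scale or wedge under the press.
- **Not checked:** under the press the arm blocked the top view of the scale, so that comparison failed. Level therefore rests on the side view and the corner height. The specimens and marker look untouched in the pictures, but I did not measure them.

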